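Fit the last two tiles of a louvred steel panel

ROBOT

A 6-joint arm with a two-finger parallel gripper is mounted at the origin on the work surface. World frame = base frame: x ahead of the robot, y to its left, z up, the work surface at z = 0. Lengths are in m, angles in rad, forces in N, time in s.
With the tool pointing down it reaches from about 0.225 to 0.725 m from the base axis. Payload 3.1 kg.
Tool frame: the origin (TCP) lies on the front face of the gripper's body, between the roots of the fingers; the fingertips stand 73 mm ahead of it and the grasp point (between the pads) lies 54 mm ahead of it; z points along the fingers, y is the line along which they close (so a half turn about z gives the same grasp; the last joint's range is limited). The gripper opens to 85 mm and grips with 20 to 120 N. Pads are 22 mm wide; open, the fingers measure 114 mm over their backs; the gripper's body (76 mm by 85 mm) begins 54 mm behind the grasp point. The pads swing forward as they close: fully open they stand 13 mm farther back than shut.
Start: joints at [-1.301, 0.048, 0.099, 1.622, 0, 1.443], TCP at [0.203, -0.484, 0.304] pointing down, gripper open.
Joint ranges: [-2.91, 2.91], [-0.99, 1.94], [-1.21, 1.42], [-2.12, 2.29], [-1.49, 1.47], [-3.14, 3.14]. Speed limits (rad/s): [2.79, 2.79, 3.14, 3.14, 3.14, 3.14].

INTERFACE

Orientations are given as a unit quaternion [w, x, y, z].
In Python, from cell import * gives the robot as it stands.
- The arm moves only by the tool play_rows, never from a script. Its argument "targets" is one flat list of numbers, 7 for each row, row after row: the shift along the tool's x, y, z in units of 0.1 m (1.0 is 0.1 m), then the turn, a rotation vector about the tool's x, y, z in units of 360 degrees (1.0 is 360 degrees), then the gripper command: -1 is fully open, 1 is shut, values between are in proportion. In form: [tx, ty, tz, wx, wy, wz, grip, tx, ty, tz, wx, wy, wz, grip, ...]. A call has 1 to 12 rows; each row is the pose to reach, as a shift and turn from the pose commanded when the call began, along the tool's axes at that moment, turning the shorter way round; what a row does not reach only later rows make up. A row lasts 1/8 s, in which the tool goes at most 62.5 mm and 10.7 degrees, less where a joint would pass 70% of its speed; a pose out of reach is approached as far as the arm can. A call with a number of a shift or a turn outside -1 to 1 is refused whole. A call with a gripper value outside its range is refused whole. The fingers move at their own pace and stop on an object; "grip_force" is the grip in N (left out, the last holds). Time passes only in rows, so rows that repeat a pose let the fingers close. It gives the time, the measured TCP pose, the force, the opening and the grip force at its end, in the units of the state.
- state(): the state, without advancing time (a new reading comes with each control period).
- capture(name): name is "scene" or "top"; returns the picture (420x560x3 uint8, red, green, blue); there is no depth.
- calibration(name): a dict with "fx", "fy", "cx", "cy" (pixels), "k1" (the pictures are not rectified: a ray, as slopes to the right and down, at radius r is drawn at 1 + k1 r^2 times it, then the intrinsics apply), "R" (3x3) and "t" (3): a world point X has camera coordinates R X + t. Camera axes: x right, y down, z forward; pixel columns grow to the right and rows downward; lengths in m; the calibration is good to about 2 mm. A picture is of the moment at which its call begins. calibration takes no time and is no camera call.
- hand_in(): hands the job in; it is judged then, once.
The state is a dict: "time_s": time; "qpos": joint angles; "joint_vel": joint speeds; "tau": joint torques, N m; "tool_pos": TCP position; "tool_rot": TCP orientation; "force": force on the tool from outside, world axes, zero at the start; "moment": the same for the moment, N m; "finger_gap": finger opening in m; "gripper_force": force on a finger pad.
Only numpy, scipy, OpenCV 4.12 (cv2) and the standard library are available. Lean on these libraries where they do the work, as an engineer would, in place of code of your own. Each camera call takes 0.05 s, during which the arm holds its last target. There are 200 camera calls.

TASK

Two pockets are still empty in the finned steel panel clamped to the bench. Of the three loose tiles, find the one that belongs in each pocket, turn it the way round that interlocks with its neighbours, and lower it in, not letting it fall, until it lies flat and flush with them. The third tile fits neither pocket: leave it and the tools lying where they are.

Things in the scene. Friction and masses are not known exactly. Their poses are not given: they have to be found in the camera images.
- panel: Panel being laid up: 267 mm (its y) by 187 mm (its x), red frame of 12 mm bars on a black 4 mm backing sheet, fixed to the bench. Origin: centre of its underside, z up, +x away from the robot, +y to the left (turned by up to 0.25 rad). 2 rows by 3 columns of tiles at 80 mm pitch, four of them fixed in place, two pockets empty. Low blue strap clamps, 33 mm high, hold it outside its +x and +y sides.
- panel_middle (a point): Middle of the panel at the level of its face, 14 mm above the bench: tops of the frame bars and of seated tiles. All fins in the panel run along its x, tops 49.5 mm above the bench, so the next fins stand 80 mm to either side in y. The gap round a seated tile is 3 mm on every side. Tabs stand out 14 mm, 18 mm wide at the root, 27 at the end; notches are 14 mm deep, 27 mm wide at the mouth, 37 at the bottom.
- pocket_a (a point): Centre of the floor of the empty pocket in the middle of the near row, 4 mm above the bench; axes as the panel's. 10 mm deep. Plain frame on its -x side, a neighbour's tab reaches in from its -y side, neighbours' notches lie open on its +x and +y sides.
- pocket_b (a point): Centre of the floor of the empty corner pocket, far row, right end (panel +x, -y), 4 mm above the bench; axes as the panel's. 10 mm deep. Plain frame on its +x and -y sides, a neighbour's tab reaches in from its -x side, a neighbour's notch lies open on its +y side.
- tile_a: Loose 77 mm square steel plate, 10 mm thick, 0.5 to 0.65 kg, flat on the bench, a fin on top. Origin: centre of the underside, z up. This one has tabs on its +x and +y edges, a plain -x edge and a notch in its -y edge. It fits pocket_a only, and only with its axes along those of pocket_a.
- tile_b: Loose 77 mm square steel plate, 10 mm thick, 0.5 to 0.65 kg, flat on the bench, a fin on top. Origin: centre of the underside, z up. This one has a tab on its +y edge, a notch in its -x edge, and plain +x and -y edges. It fits pocket_b only, and only with its axes along those of pocket_b.
- fin_a (a point): Middle of the top of the fin by which tile_a is lifted: a copper-brown upright plate on the tile's centre, 44 mm long along the tile's x, 8 mm thick along its y, standing 35.5 mm above the tile's top face (45.5 mm above its underside). The spare and the panel's tiles have the same fin.
- fin_b (a point): Middle of the top of the fin by which tile_b is lifted: a copper-brown upright plate on the tile's centre, 44 mm long along the tile's x, 8 mm thick along its y, standing 35.5 mm above the tile's top face (45.5 mm above its underside). The spare and the panel's tiles have the same fin.
- notch_a (a point): A point on the top face level in the notch of tile_a, 30 mm from the tile's centre towards -y, 10 mm above its underside.
- notch_b (a point): A point on the top face level in the notch of tile_b, 30 mm from the tile's centre towards -x, 10 mm above its underside.
- tile_spare: Loose 77 mm square steel plate, 10 mm thick, 0.5 to 0.65 kg, flat on the bench, a fin on top. Origin: centre of the underside, z up. The spare: tabs on its +x, +y and -x edges and a notch in its -y edge; it fits neither pocket.
- hammer: Hammer lying behind the panel, about 300 mm long, origin on its underside.
- brush: Flat dusting brush with a wooden handle lying to the left of the panel, origin on its underside.
- tin: Upright tin, green with a white label and lid, 68 mm across, 85 mm high, origin at the centre of its underside.
- tape: Black tape measure with yellow base, 62 by 60 by 42 mm, near left of the panel; origin at the centre of its underside.
- magnet: Red triangular magnetic welding square lying flat, 85 by 70 by 20 mm, origin at its underside.
- clamp: F-clamp lying flat at the back of the bench, steel bar 340 mm long, blue jaws, red handle; origin under the middle of the bar.
Not all that is in view belongs to the job. Leave any turquoise look-alike of the tile_b alone.

How it is judged:
By the outcome, as a careful person would: the job done as asked, in the order asked, and still so for the second after the job is handed in, with the robot touching nothing.
It also fails if it takes over 64 s, if anything falls off the work surface, if the arm or the gripper's body presses on something with over 40 N, if the wrist force passes 120 N, or if a joint passes its speed limit or range.

## Working session

There is one attempt and no reset: what is moved stays moved. The work goes in short steps, Python scripts to look and compute and a tool call to move; the robot and the scene stay as the last step left them, time stands still between calls to the robot, and variables do not carry over. Pictures are saved under pics/ and viewed, at most 10 in all, crops included, and the job is handed in when it is done.

Besides the shell and the picture viewer there is one more tool, called after "Emit:" as name(argument=value, ...) on one line, values as JSON. play_rows: Moves the arm, as the interface text tells. Its arguments: {"type":"object","properties":{"targets":{"type":"array"},"grip_force":{"type":"number"}},"required":["targets"]}

```bash
mkdir -p pics; cat > h.py <<'E'
from cell import *
import numpy as np, cv2
def save(n,f): cv2.imwrite('pics/'+f,cv2.cvtColor(capture(n),cv2.COLOR_RGB2BGR))
E
python3 - <<'E'
from h import *
save('top','t0.png'); save('scene','s0.png')
for n in('top','scene'): print(calibration(n))
print(state())
E
```

```text
{'fx': 412.43821168189885, 'fy': 412.43821168189885, 'cx': 277.709328742608, 'cy': 208.36721681832026, 'k1': -0.021642763003856407, 'R': array([[-0.01564593, -0.99973043, -0.01715429],
       [-0.9870192 ,  0.01818504, -0.15956942],
       [ 0.15983836,  0.014435  , -0.98703765]]), 't': array([-5.22227487e-04,  5.60516118e-01,  1.19804438e+00])}
{'fx': 403.160628527487, 'fy': 403.160628527487, 'cx': 281.83425815006274, 'cy': 212.6522537574469, 'k1': 0.02599210996329632, 'R': array([[ 0.68037236,  0.73285293,  0.00447615],
       [ 0.51345151, -0.47230663, -0.71644539],
       [-0.52293499,  0.48974793, -0.69762882]]), 't': array([-0.37400703, -0.25926599,  1.46960563])}
{'time_s': 0.1, 'qpos': array([-1.30081144e+00,  4.86666765e-02,  9.76987917e-02,  1.62198702e+00,
       -3.06475183e-05,  1.44296010e+00]), 'joint_vel': array([-0.00039186, -0.00116206,  0.00322454,  0.00157703,  0.00109137,
       -0.00025778]), 'tau': array([ 2.18803405e-03, -3.39849365e+01,  3.20936680e+01,  1.58530357e-02,
       -2.95881564e-04, -1.10560470e-05]), 'tool_pos': array([ 0.20324374, -0.48361642,  0.30281131]), 'tool_rot': array([-1.07547581e-03,  9.80281861e-01,  1.97601386e-01, -9.19302287e-05]), 'force': array([-0.45056754,  0.23846223,  0.08552199]), 'moment': array([-0.05344534,  0.04123583,  0.02170135]), 'gripper_force': 0.0, 'finger_gap': 0.08522768908515382}
```

View pics/t0.png

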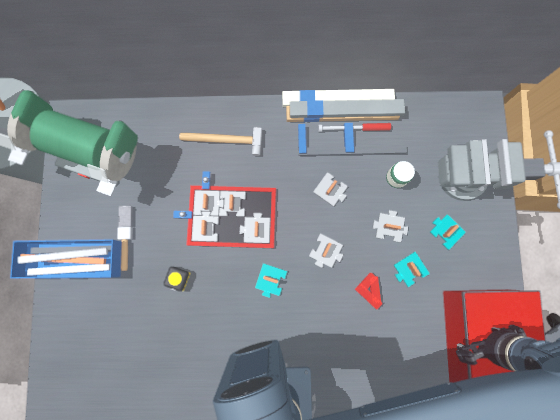

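View pics/s0.png

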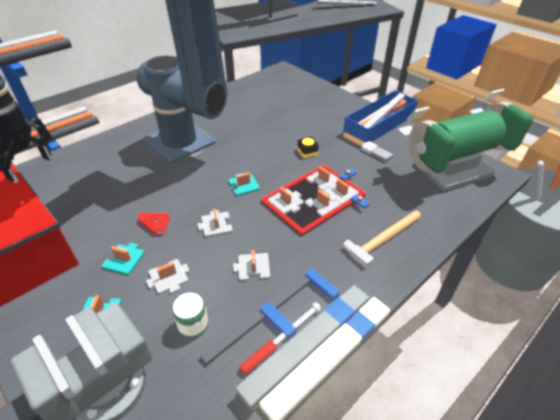

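```bash
python3 - <<'E'
import cv2
i=cv2.imread('pics/t0.png')
a=cv2.resize(i[178:256,180:286],None,fx=7.5,fy=7.5,interpolation=cv2.INTER_CUBIC)
b=cv2.resize(i[165:275,305:415],None,fx=5.4,fy=5.4,interpolation=cv2.INTER_CUBIC)
cv2.imwrite('pics/p1.png',a);cv2.imwrite('pics/p2.png',b)
E
```

```text
(no output)
```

View pics/p1.png

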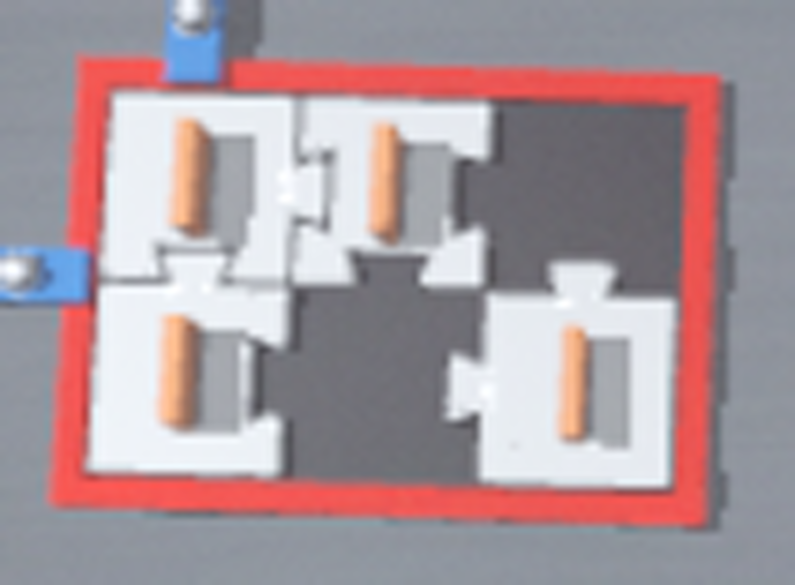

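View pics/p2.png

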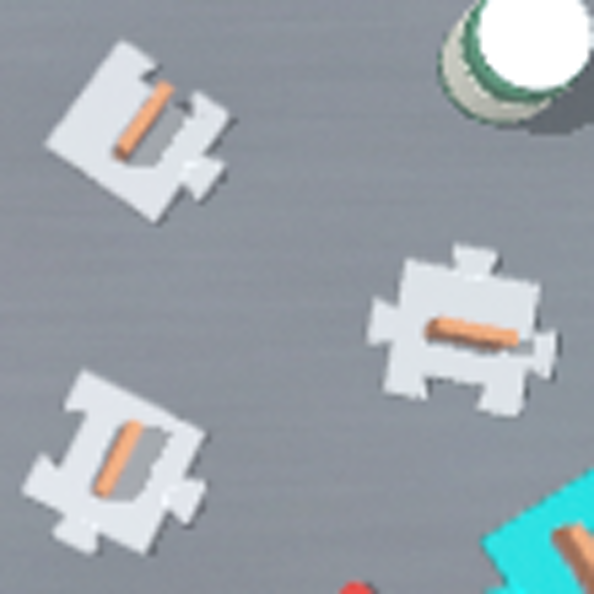

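```bash
cat >> h.py <<'E'
from scipy.optimize import minimize
def proj(n,X):
    c=calibration(n); P=np.asarray(X,float)@c['R'].T+c['t']; s=P[:,:2]/P[:,2:]
    s=s*(1+c['k1']*(s**2).sum(1,keepdims=True)); return s*[c['fx'],c['fy']]+[c['cx'],c['cy']]
def edge(kind):  # points along +y edge (from +x to -x), y offset from the edge
    if kind=='t': return [(.009,0),(.0135,.014),(-.0135,.014),(-.009,0)]
    if kind=='n': return [(.0135,0),(.0185,-.014),(-.0185,-.014),(-.0135,0)]
    return []
def tile(k):  # kinds for +x,+y,-x,-y
    h=.0385; out=[]
    for i,e in enumerate(k):
        a=(i-1)*np.pi/2; R=np.array([[np.cos(a),-np.sin(a)],[np.sin(a),np.cos(a)]])
        out+=[R@[u,h+v] for u,v in [(h,0)]+edge(e)]
    return np.array(out)
SH={'a':tile('ttpn'),'b':tile('ptnp'),'s':tile('tttn')}
rect=lambda x,y:np.array([[x,y],[-x,y],[-x,-y],[x,-y]])/2
def w(p,P,z):
    c,s=np.cos(p[2]),np.sin(p[2]); Q=P@np.array([[c,s],[-s,c]])+p[:2]
    return np.c_[Q,np.full(len(Q),z)]
S=8
def fill(m,uv,o,v=1.):
    cv2.fillPoly(m,[np.round(((uv-o+.5)*S-.5)*16).astype(np.int32)],v,shift=4)
def fit(n,img,p0,P,z0,z1,hole=None,red=False):
    img=img.astype(float)
    sig=img[...,0]-(img[...,1]+img[...,2])/2 if red else img.mean(2)
    uv=proj(n,w(p0,P,z1)); lo=(uv.min(0)-9).astype(int); hi=(uv.max(0)+10).astype(int)
    sl=np.s_[lo[1]:hi[1],lo[0]:hi[0]]; y=sig[sl]; c=img[sl]
    bad=(c[...,2]-c[...,0]>25) if red else (c.max(2)-c.min(2)>30)
    H,W=y.shape
    def model(p):
        big=np.zeros((H*S,W*S),np.float32); top=big.copy(); ign=big.copy()
        U=proj(n,w(p,P,z1)); L=proj(n,w(p,P,z0))
        fill(top,U,lo)
        for i in range(len(P)):
            j=(i+1)%len(P); fill(big,np.array([U[i],U[j],L[j],L[i]]),lo)
        side=np.clip(big-top,0,1)
        if hole is not None: fill(top,proj(n,w(p,hole,z1)),lo,0.)
        return [cv2.resize(a,(W,H),interpolation=cv2.INTER_AREA) for a in(top,side)]
    if not red:  # fin and its shadow: ignore
        f=np.zeros((H*S,W*S),np.float32); q=np.r_[w(p0,rect(.05,.014),z1),w(p0,rect(.05,.014),z1+.0355),w(p0+np.array([0,-.026,0]),rect(.05,.014),z1)]
        h=cv2.convexHull(proj(n,q).astype(np.float32))[:,0]; fill(f,h,lo)
        bad|=cv2.resize(f,(W,H),interpolation=cv2.INTER_AREA)>.01
    bad=cv2.dilate(bad.astype(np.uint8),np.ones((3,3)))>0; g=~bad
    def cost(p):
        t,s=model(p); A=np.c_[np.ones(g.sum()),t[g],s[g]]
        k,*_=np.linalg.lstsq(A,y[g],rcond=None); return np.sqrt(np.mean((A@k-y[g])**2))
    sx=np.array(p0)+np.array([[0,0,0],[.008,0,0],[0,.008,0],[0,0,.08]])
    r=minimize(cost,p0,method='Nelder-Mead',options=dict(initial_simplex=sx,xatol=1e-5,fatol=1e-4,maxiter=300))
    return r.x,r.fun,y[g].std()
def unproj(n,uv,z):
    c=calibration(n); s=(np.array(uv)-[c['cx'],c['cy']])/[c['fx'],c['fy']]; u=s/(1+c['k1']*(s**2).sum())
    d=c['R'].T@np.r_[u,1]; C=-c['R'].T@c['t']; return (C+d*(z-C[2])/d[2])[:2]
PAN=rect(.187,.267),rect(.163,.243)
E
cat > m.py <<'E'
from h import *
im={n:cv2.cvtColor(cv2.imread(f'pics/{f}0.png'),cv2.COLOR_BGR2RGB) for n,f in(('top','t'),('scene','s'))}
g={'a':((305+115/5.4,165+463/5.4),2.67),'b':((305+139/5.4,165+130/5.4),2.53),'s':((305+465/5.4,165+330/5.4),-1.5)}
for k,(uv,yaw) in g.items():
    p=np.r_[unproj('top',uv,.01),yaw]; 
    for n in im: print(k,n,p.round(3),*[np.round(v,4) for v in fit(n,im[n],p,SH[k],0,.01)])
p=np.r_[unproj('top',(232,217),.014),-.03]
for n in im: print('panel',n,p.round(3),*[np.round(v,4) for v in fit(n,im[n],p,PAN[0],0,.014,PAN[1],True)])
E
python3 m.py
```

```text
a top [ 0.433 -0.155  2.67 ] [ 0.4353 -0.153   2.648 ] 3.9584 27.2006
a scene [ 0.433 -0.155  2.67 ] [ 0.4362 -0.151   2.6586] 7.6802 30.2964
b top [ 0.624 -0.176  2.53 ] [ 0.626  -0.1736  2.4967] 3.696 25.75
b scene [ 0.624 -0.176  2.53 ] [ 0.6254 -0.1716  2.4946] 7.8952 36.4447
s top [ 0.505 -0.357 -1.5  ] [ 0.5015 -0.3533 -1.7824] 3.9931 29.5306
s scene [ 0.505 -0.357 -1.5  ] [ 0.5026 -0.3515 -1.7818] 31.4371 43.0653
panel top [ 0.541  0.132 -0.03 ] [ 0.5447  0.1345 -0.0514] 15.2871 50.7404
panel scene [ 0.541  0.132 -0.03 ] [ 0.5459  0.1362 -0.0475] 22.0092 45.4467
```

```bash
cat >> h.py <<'E'
def pose():
    s=state(); q=s['tool_rot']; R=rot(q); return s['tool_pos'],np.arctan2(R[1,0],R[0,0]),R
def rot(q):
    from scipy.spatial.transform import Rotation as T
    return T.from_quat([q[1],q[2],q[3],q[0]]).as_matrix()
def plan(legs,start=None):
    """legs: (x,y,z,psi) waypoints; prints shift (0.1 m) and turn (rev) of each leg"""
    p,a,R=pose(); print('at',p.round(4),'psi',round(a,4),'tilt',R[2].round(4),'q',state()['qpos'].round(3),'F',state()['force'].round(1),'gap',round(state()['finger_gap'],4))
    for x,y,z,b in legs:
        d=np.array([x,y,z])-p; c,s=np.cos(a),np.sin(a)
        print(np.round([10*(c*d[0]+s*d[1]),10*(s*d[0]-c*d[1]),-10*d[2],(a-b)/2/np.pi],4)); p=np.array([x,y,z]);a=b
E
python3 - <<'E'
from h import *
A=np.array([.203,-.484,.303,.398]);B=np.array([.4357,-.152,.17,2.652])
plan([A+(B-A)*f for f in(.25,.5,.75,1)])
E
```

```text
at [ 0.2032 -0.4836  0.3028] psi 0.3978 tilt [ 2.0e-04 -2.1e-03 -1.0e+00] q [-1.301  0.049  0.098  1.622 -0.     1.443] F [-0.5  0.2  0.1] gap 0.0852
[ 0.8541 -0.5372  0.3306 -0.0897]
[ 1.0136  0.0021  0.3325 -0.0897]
[ 0.8558  0.5431  0.3325 -0.0897]
[ 0.4333  0.9163  0.3325 -0.0897]
```

Emit:
play_rows(targets=[0.85,-0.54,0.33,0,0,-0.09,0,0.85,-0.54,0.33,0,0,-0.09,0,0.85,-0.54,0.33,0,0,-0.09,0,0.85,-0.54,0.33,0,0,-0.09,0])

```text
time_s: 0.6
tool_pos: [0.261, -0.4006, 0.2702]
tool_rot: [-0.001, 0.886, 0.463, -0.0]
force: [0.3, -0.4, 0.1]
finger_gap: 0.0429
gripper_force: 0.0
```

Emit:
play_rows(targets=[1,0,0.33,0,0,-0.09,0,1,0,0.33,0,0,-0.09,0,1,0,0.33,0,0,-0.09,0,1,0,0.33,0,0,-0.09,0])

```text
time_s: 1.1
tool_pos: [0.3179, -0.3193, 0.2378]
tool_rot: [-0.0, 0.723, 0.691, -0.0]
force: [0.4, -0.0, 1.0]
finger_gap: 0.0425
gripper_force: 0.0
```

Emit:
play_rows(targets=[0.86,0.54,0.33,0,0,-0.09,0,0.86,0.54,0.33,0,0,-0.09,0,0.86,0.54,0.33,0,0,-0.09,0,0.86,0.54,0.33,0,0,-0.09,0])

```text
time_s: 1.6
tool_pos: [0.3756, -0.236, 0.2051]
tool_rot: [0.0, 0.503, 0.864, -0.0]
force: [-0.4, -0.1, -0.8]
finger_gap: 0.0427
gripper_force: 0.0
```

```bash
python3 - <<'E'
from h import *
plan([(.4357,-.152,.17,2.652),(.4357,-.152,.088,2.652)])
E
```

```text
at [ 0.3756 -0.236   0.2051] psi 2.0881 tilt [-4.e-04 -1.e-04 -1.e+00] q [-0.712 -0.165 -0.301  1.435 -0.     0.341] F [-0.4 -0.1 -0.8] gap 0.0427
[ 0.4326  0.9378  0.3506 -0.0898]
[0.   0.   0.82 0.  ]
```

Emit:
play_rows(targets=[0.43,0.94,0.35,0,0,-0.09,0,0.43,0.94,0.35,0,0,-0.09,0,0.43,0.94,0.35,0,0,-0.09,0,0.43,0.94,0.35,0,0,-0.09,0,0.43,0.94,0.35,0,0,-0.09,0,0.43,0.94,0.35,0,0,-0.09,0])

```text
time_s: 2.35
tool_pos: [0.4354, -0.1522, 0.1704]
tool_rot: [0.0, 0.241, 0.971, -0.0]
force: [-1.1, 0.5, 0.9]
finger_gap: 0.0429
gripper_force: 0.0
```

```bash
python3 - <<'E'
from h import *
plan([(.4357,-.152,.17,2.652),(.4357,-.152,.088,2.652)])
E
```

```text
at [ 0.4354 -0.1522  0.1704] psi 2.6553 tilt [-9.e-04 -0.e+00 -1.e+00] q [-0.482 -0.107 -0.318  1.359 -0.     0.004] F [-1.1  0.5  0.9] gap 0.0429
[-0.002   0.0034  0.0039  0.0005]
[0.   0.   0.82 0.  ]
```

Emit:
play_rows(targets=[0,0,0.4,0,0,0,0,0,0,0.7,0,0,0,0,0,0,0.82,0,0,0,0,0,0,0.82,0,0,0,0,0,0,0.82,0,0,0,0.6,0,0,0.82,0,0,0,0.8,0,0,0.82,0,0,0,1,0,0,0.82,0,0,0,1,0,0,0.82,0,0,0,1,0,0,0.82,0,0,0,1], grip_force=70)

```text
time_s: 3.6
tool_pos: [0.4364, -0.152, 0.0896]
tool_rot: [0.001, 0.239, 0.971, -0.001]
force: [-0.3, -0.2, 6.1]
finger_gap: 0.0068
gripper_force: 70.1
```

Emit:
play_rows(targets=[0,0,-0.1,0,0,0,1,0,0,-0.4,0,0,0,1,0,0,-0.8,0,0,0,1,0,0,-0.8,0,0,0,1,0,0,-0.8,0,0,0,1])

```text
time_s: 4.22
tool_pos: [0.4344, -0.1507, 0.1659]
tool_rot: [-0.002, 0.239, 0.971, 0.0]
force: [-0.3, 0.5, -5.4]
finger_gap: 0.0068
gripper_force: 68.6
```

```bash
python3 - <<'E'
from h import *
save('scene','s1.png')
i=cv2.imread('pics/s1.png'); cv2.imwrite('pics/s1c.png',cv2.resize(i[130:310,120:390],None,fx=2.9,fy=2.9,interpolation=cv2.INTER_CUBIC))
A=np.array([.4357,-.152,.168,2.652]);B=np.array([.5053,.1373,.168,6.233])
plan([A+(B-A)*f for f in(.2,.4,.6,.8,1)])
E
```

```text
at [ 0.4339 -0.1505  0.1653] psi 2.6598 tilt [ 4.9e-03  1.0e-04 -1.0e+00] q [-0.48  -0.104 -0.326  1.354  0.     0.002] F [-1.1  0.2 -6.5] gap 0.0071
[ 0.1222  0.5719 -0.0275 -0.1127]
[-0.2656  0.5325 -0.     -0.114 ]
[-0.55    0.2273 -0.     -0.114 ]
[-0.5641 -0.1896 -0.     -0.114 ]
[-0.301  -0.5134 -0.     -0.114 ]
```

View pics/s1c.png

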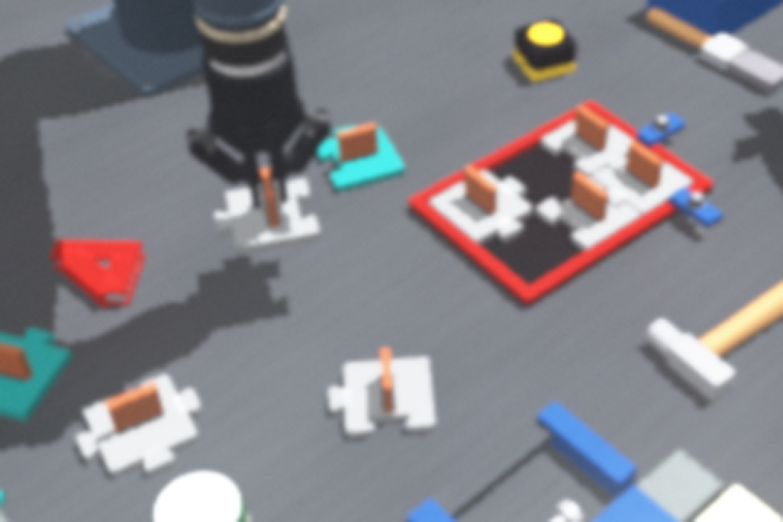

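Emit:
play_rows(targets=[0.04,0.19,0,0,0,-0.03,1,0.08,0.38,0,0,0,-0.06,1,0.12,0.57,0,0,0,-0.09,1,0.12,0.57,0,0,0,-0.113,1,0.12,0.57,0,0,0,-0.113,1])

```text
time_s: 4.9
tool_pos: [0.4498, -0.0945, 0.1654]
tool_rot: [-0.002, -0.113, 0.994, 0.001]
force: [-0.6, 0.1, -5.6]
finger_gap: 0.007
gripper_force: 68.9
```

Emit:
play_rows(targets=[-0.09,0.18,0,0,0,-0.03,1,-0.18,0.36,0,0,0,-0.06,1,-0.27,0.53,0,0,0,-0.09,1,-0.27,0.53,0,0,0,-0.114,1,-0.27,0.53,0,0,0,-0.114,1])

```text
time_s: 5.52
tool_pos: [0.4647, -0.0374, 0.1666]
tool_rot: [-0.001, -0.453, 0.891, 0.001]
force: [-1.0, -0.1, -6.0]
finger_gap: 0.0065
gripper_force: 69.1
```

Emit:
play_rows(targets=[-0.18,0.08,0,0,0,-0.03,1,-0.37,0.15,0,0,0,-0.06,1,-0.55,0.23,0,0,0,-0.09,1,-0.55,0.23,0,0,0,-0.114,1,-0.55,0.23,0,0,0,-0.114,1])

```text
time_s: 6.15
tool_pos: [0.4787, 0.0204, 0.1671]
tool_rot: [0.001, 0.736, -0.677, -0.001]
force: [0.5, 0.9, -6.0]
finger_gap: 0.0065
gripper_force: 69.1
```

Emit:
play_rows(targets=[-0.19,-0.06,0,0,0,-0.03,1,-0.37,-0.13,0,0,0,-0.06,1,-0.56,-0.19,0,0,0,-0.09,1,-0.56,-0.19,0,0,0,-0.114,1,-0.56,-0.19,0,0,0,-0.114,1])

```text
time_s: 6.78
tool_pos: [0.4928, 0.0777, 0.1674]
tool_rot: [0.0, 0.927, -0.376, -0.0]
force: [0.8, -1.0, -6.0]
finger_gap: 0.0068
gripper_force: 69.1
```

```bash
python3 - <<'E'
from h import *
plan([(.5053,.1373,.165,-.050)])
E
```

```text
at [0.4928 0.0777 0.1674] psi -0.7707 tilt [-5.e-04  8.e-04 -1.e+00] q [ 0.022 -0.005 -0.226  1.35  -0.    -2.349] F [ 0.8 -1.  -6. ] gap 0.0068
[-0.3251 -0.5149  0.0245 -0.1147]
```

Emit:
play_rows(targets=[-0.11,-0.17,0.01,0,0,-0.03,1,-0.22,-0.34,0.02,0,0,-0.06,1,-0.325,-0.515,0.02,0,0,-0.09,1,-0.325,-0.515,0.15,0,0,-0.1147,1,-0.325,-0.515,0.3,0,0,-0.1147,1,-0.325,-0.515,0.42,0,0,-0.1147,1,-0.325,-0.515,0.42,0,0,-0.1147,1,-0.325,-0.515,0.42,0,0,-0.1147,1,-0.325,-0.515,0.42,0,0,-0.1147,1])

```text
time_s: 7.9
tool_pos: [0.5058, 0.1377, 0.1268]
tool_rot: [-0.0, 1.0, -0.022, 0.001]
force: [-0.1, -0.6, -5.2]
finger_gap: 0.007
gripper_force: 69.2
```

```bash
cat > look.py <<'E'
from h import *
import sys
tag,k=sys.argv[1:3]
out=[]
for n,f in(('top','t'),('scene','s')):
    save(n,f'{f}{tag}.png')
    i=cv2.imread(f'pics/{f}{tag}.png'); p,a,R=pose(); c=proj(n,[p-[0,0,.07]])[0].astype(int)
    out.append(cv2.resize(i[c[1]-60:c[1]+50,c[0]-60:c[0]+60],(396,363),interpolation=cv2.INTER_CUBIC))
cv2.imwrite(f'pics/v{tag}.png',np.hstack(out))
plan([])
E
python3 look.py 2 a
```

```text
at [0.5057 0.1377 0.1267] psi -0.0444 tilt [ 1.4e-03 -3.0e-04 -1.0e+00] q [ 0.138  0.081 -0.221  1.268  0.    -2.959] F [ 0.7  0.4 -5.1] gap 0.0071
```

View pics/v2.png

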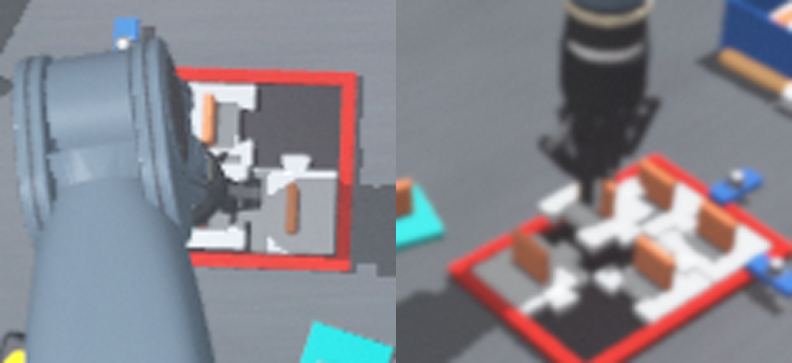

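```bash
python3 - <<'E'
from h import *
ld=lambda f:cv2.cvtColor(cv2.imread(f'pics/{f}.png'),cv2.COLOR_BGR2RGB)
p=np.array([.4339,-.1505,2.6598])
for dz in(-.002,0,.002): 
    r=fit('scene',ld('s1'),p,SH['a'],.0757+dz,.0857+dz); d=r[0]-p; c,s=np.cos(p[2]),np.sin(p[2])
    print(r[0].round(4),r[1:],'tool xy mm',1e3*(c*d[0]+s*d[1]),1e3*(s*d[0]-c*d[1]),d[2])
p=np.array([.5057,.1377,-.0444])
r=fit('scene',ld('s2'),p,SH['a'],.037,.047); print(r,r[0]-p)
E
```

```text
[ 0.4292 -0.1458  2.6723] (np.float64(32.36349348801866), np.float64(44.563918520198925)) tool xy mm 6.34036585554215 2.007666440142816 0.012460255691668642
[ 0.4316 -0.1473  2.662 ] (np.float64(33.12992522238308), np.float64(45.44134489255999)) tool xy mm 3.534090860272017 1.7202075057045274 0.002195761732817214
[ 0.4332 -0.1486  2.6699] (np.float64(32.98297170026809), np.float64(45.249641739924904)) tool xy mm 1.4827023361218754 1.3380547915429288 0.010143297568234733
(array([ 0.5019347 ,  0.14472222, -0.04480667]), np.float64(51.72461412948103), np.float64(60.85193717678798)) [-0.0037653   0.00702222 -0.00040667]
```

Emit:
play_rows(targets=[-0.3,0,0,0,0,0,1,-0.65,0,0,0,0,0,1,-1,0,0,0,0,0,1,-1,0,0,0,0,0,1])

```text
time_s: 8.5
tool_pos: [0.4022, 0.1421, 0.1252]
tool_rot: [0.0, 1.0, -0.021, -0.002]
force: [0.3, 0.2, -4.9]
finger_gap: 0.0069
gripper_force: 69.3
```

Emit:
play_rows(targets=[-0.28,0,0,0,0,0,1,-0.28,0,0.1,0,0,0,1,-0.28,0,0.25,0,0,0,1,-0.28,0,0.32,0,0,0,1,-0.28,0,0.32,0,0,0,1,-0.28,0,0.32,0,0,0,1])

```text
time_s: 9.25
tool_pos: [0.3777, 0.1433, 0.094]
tool_rot: [-0.0, 1.0, -0.022, 0.0]
force: [0.2, 1.3, -6.3]
finger_gap: 0.0068
gripper_force: 69.3
```

```bash
python3 - <<'E'
from h import *
plan([(.378,.1377,.0898,-.0444)])
E
```

```text
at [0.3777 0.1433 0.094 ] psi -0.0442 tilt [ 3.e-04 -0.e+00 -1.e+00] q [ 0.196 -0.213 -0.567  1.217 -0.    -2.901] F [ 0.2  1.3 -6.3] gap 0.0068
[0.005  0.0556 0.0424 0.    ]
```

Emit:
play_rows(targets=[0,0,0.02,0,0,0,1,0,0,0.03,0,0,0,1,0,0,0.04,0,0,0,1,0,0,0.045,0,0,0,1,0,0,0.045,0,0,0,1,0,0,0.045,0,0,0,1])

```text
time_s: 10.0
tool_pos: [0.3774, 0.1433, 0.0897]
tool_rot: [-0.0, 1.0, -0.022, 0.0]
force: [-0.1, -1.0, -3.7]
finger_gap: 0.007
gripper_force: 69.8
```

Emit:
play_rows(targets=[0,0,0.005,0,0,0,1,0,0,0.005,0,0,0,1,0,0,0.005,0,0,0,1])

```text
time_s: 10.38
tool_pos: [0.3774, 0.1433, 0.0896]
tool_rot: [0.0, 1.0, -0.022, 0.0]
force: [-3.0, -1.7, 4.2]
finger_gap: 0.0068
gripper_force: 70.7
```

Emit:
play_rows(targets=[0,0,0,0,0,0,0.6,0,0,0,0,0,0,0.2,0,0,0,0,0,0,0.2,0,0,-0.3,0,0,0,0.2,0,0,-0.7,0,0,0,0.2,0,0,-1,0,0,0,0.2,0,0.5,-1,0,0,0,0.2,0,1,-1,0,0,0,0.2,0,1,-1,0,0,0,0.2,0,1,-1,0,0,0,0.2])

```text
time_s: 11.62
tool_pos: [0.3733, 0.0484, 0.1889]
tool_rot: [0.002, 1.0, -0.024, 0.0]
force: [0.4, -0.0, -0.1]
finger_gap: 0.034
gripper_force: 0.0
```

Emit:
play_rows(targets=[0,0.5,0,0,0,0,0.2,0,1,0,0,0,0,0.2,0,1,0,0,0,0,0.2,0,1,0,0,0,0,0.2])

```text
time_s: 12.12
tool_pos: [0.3755, 0.0138, 0.1892]
tool_rot: [0.026, 0.998, -0.055, -0.002]
force: [-0.4, -0.4, 0.8]
finger_gap: 0.034
gripper_force: 0.0
```

```bash
python3 - <<'E'
from h import *
plan([(.3774,.1433,.17,-.0442)])
p=np.array([.3774,.1433,-.0442])
for n,f in(('top','t3'),('scene','s3')):
    save(n,f+'.png'); im=cv2.cvtColor(cv2.imread(f'pics/{f}.png'),cv2.COLOR_BGR2RGB)
    print(n,*[np.round(v,4) for v in fit(n,im,p,SH['a'],0,.01)])
    print(n,*[np.round(v,4) for v in fit(n,im,np.array([.545,.135,-.05]),PAN[0],0,.014,PAN[1],True)])
i=cv2.imread('pics/t3.png'); cv2.imwrite('pics/v3.png',cv2.resize(i[170:320,170:370],None,fx=3,fy=3))
E
```

```text
at [0.3755 0.0138 0.1892] psi -0.1093 tilt [-0.0016  0.0519 -0.9986] q [-0.108 -0.341 -0.475  1.439 -0.052 -3.141] F [-0.4 -0.4  0.8] gap 0.034
[-0.1227 -1.2895  0.1917 -0.0104]
top [ 0.3763  0.143  -0.0411] 8.5678 36.6059
top [ 0.5446  0.1346 -0.0488] 15.6793 48.3851
scene [ 0.3765  0.1458 -0.0578] 16.2216 31.1627
scene [ 0.5457  0.1363 -0.0508] 22.8893 45.6406
```

View pics/v3.png

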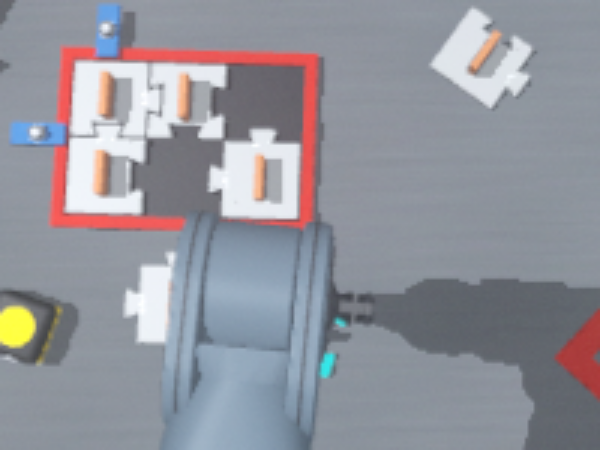

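```bash
cat >> h.py <<'E'
def rel(x,y,z,psi):
    from scipy.spatial.transform import Rotation as T
    p,a,R=pose(); c,s=np.cos(psi),np.sin(psi); G=np.array([[c,s,0],[s,-c,0],[0,0,-1.]])
    print('rel',(10*R.T@(np.array([x,y,z])-p)).round(4),(T.from_matrix(R.T@G).as_rotvec()/2/np.pi).round(4))
E
python3 - <<'E'
from h import *
rel(.3755,-.08,.19,-.6); rel(.38,-.12,.19,-.6)
E
```

```text
rel [0.1025 0.9323 0.04  ] [ 0.0082 -0.0018  0.0781]
rel [0.1908 1.3245 0.0602] [ 0.0082 -0.0018  0.0781]
```

Emit:
play_rows(targets=[0,0,0,0.0082,-0.0018,0.03,0.2,0,0,0,0.0082,-0.0018,0.055,0.2,0,0,0,0.0082,-0.0018,0.0781,0.2,0.05,0.45,0.04,0.0082,-0.0018,0.0781,0.2,0.1,0.93,0.04,0.0082,-0.0018,0.0781,0.2,0.1,0.93,0.04,0.0082,-0.0018,0.0781,0.2])

```text
time_s: 12.98
tool_pos: [0.3754, -0.082, 0.1903]
tool_rot: [0.0, 0.955, -0.298, 0.0]
force: [-0.8, 0.6, -0.1]
finger_gap: 0.0339
gripper_force: 0.0
```

Emit:
play_rows(targets=[0.28,0.41,0,0,0,0,0.2,0.56,0.82,0,0,0,0,0.2,0.56,0.82,0,0,0,0,0.2])

```text
time_s: 13.35
tool_pos: [0.3766, -0.1788, 0.19]
tool_rot: [0.001, 0.954, -0.298, -0.0]
force: [0.0, 1.2, 0.6]
finger_gap: 0.034
gripper_force: 0.0
```

```bash
python3 - <<'E'
from h import *
plan([])
p=np.array([.3774,.1433,-.0442])
for n,f in(('top','t4'),('scene','s4')):
    save(n,f+'.png'); im=cv2.cvtColor(cv2.imread(f'pics/{f}.png'),cv2.COLOR_BGR2RGB)
    print(n,*[np.round(v,4) for v in fit(n,im,p,SH['a'],0,.01)])
    print(n,*[np.round(v,4) for v in fit(n,im,np.array([.545,.135,-.05]),PAN[0],0,.014,PAN[1],True)])
i=cv2.imread('pics/t4.png'); j=cv2.imread('pics/s4.png'); cv2.imwrite('pics/v4.png',np.hstack([cv2.resize(i[180:300,170:290],None,fx=3.3,fy=3.3),cv2.resize(j[130:250,240:360],None,fx=3.3,fy=3.3)]))
E
```

```text
at [ 0.3766 -0.1788  0.19  ] psi -0.6057 tilt [ 2.0e-04  1.3e-03 -1.0e+00] q [-6.040e-01 -2.340e-01 -3.890e-01  1.416e+00 -1.000e-03 -3.140e+00] F [0.  1.2 0.6] gap 0.034
top [ 0.3759  0.1431 -0.0485] 5.556 34.4067
top [ 0.5447  0.1346 -0.0488] 14.8365 49.511
scene [ 0.3766  0.1452 -0.0388] 15.7617 30.5425
scene [ 0.5457  0.1363 -0.0508] 22.8453 45.6168
```

View pics/v4.png

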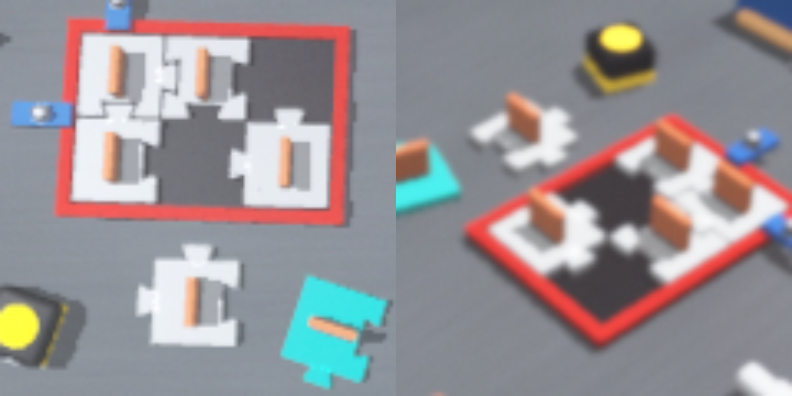

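```bash
python3 - <<'E'
from h import *
plan([(.377,-.088,.19,-.55),(.377,0,.19,-.40),(.377,.08,.18,-.2),(.3774,.1433,.17,-.0442)])
E
```

```text
at [ 0.3762 -0.1765  0.1898] psi -0.6014 tilt [-1.5e-03  4.0e-04 -1.0e+00] q [-0.6   -0.236 -0.391  1.417 -0.    -3.14 ] F [-0.6 -0.4 -0.3] gap 0.0343
[-0.4945 -0.7339 -0.0021 -0.0082]
[-0.46   -0.7502 -0.     -0.0239]
[-0.3115 -0.7368  0.1    -0.0318]
[-0.1218 -0.6212  0.1    -0.0248]
```

Emit:
play_rows(targets=[-0.25,-0.37,0,0,0,0,0.2,-0.49,-0.73,0,0,0,-0.008,0.2,-0.49,-0.73,0,0,0,-0.008,0.2])

```text
time_s: 13.82
tool_pos: [0.3768, -0.0857, 0.1897]
tool_rot: [0.0, 0.963, -0.269, -0.001]
force: [0.4, -0.6, 0.4]
finger_gap: 0.034
gripper_force: 0.0
```

Emit:
play_rows(targets=[-0.23,-0.37,0,0,0,-0.012,0.2,-0.46,-0.75,0,0,0,-0.024,0.2,-0.46,-0.75,0,0,0,-0.024,0.2])

```text
time_s: 14.2
tool_pos: [0.377, 0.0011, 0.1898]
tool_rot: [0.0, 0.981, -0.196, -0.0]
force: [0.8, -1.0, -0.6]
finger_gap: 0.0343
gripper_force: 0.0
```

Emit:
play_rows(targets=[-0.16,-0.37,0.05,0,0,-0.016,0.2,-0.31,-0.74,0.1,0,0,-0.032,0.2,-0.31,-0.74,0.1,0,0,-0.032,0.2])

```text
time_s: 14.58
tool_pos: [0.3773, 0.08, 0.1793]
tool_rot: [0.001, 0.995, -0.098, -0.001]
force: [-0.7, -0.2, -0.2]
finger_gap: 0.0342
gripper_force: 0.0
```

Emit:
play_rows(targets=[-0.06,-0.31,0.05,0,0,-0.012,0.2,-0.12,-0.62,0.1,0,0,-0.025,0.2,-0.12,-0.62,0.1,0,0,-0.025,0.2,-0.12,-0.62,0.1,0,0,-0.025,0.2,-0.12,-0.62,0.1,0,0,-0.025,0.2])

```text
time_s: 15.2
tool_pos: [0.3787, 0.1408, 0.1699]
tool_rot: [0.001, 1.0, -0.023, -0.0]
force: [0.2, -0.1, 0.9]
finger_gap: 0.0342
gripper_force: 0.0
```

```bash
python3 - <<'E'
from h import *
plan([]);rel(.3774,.1433,.0896,-.0455)
E
```

```text
at [0.3787 0.1408 0.1699] psi -0.0453 tilt [-3.0e-04  1.6e-03 -1.0e+00] q [ 1.910e-01 -2.620e-01 -4.510e-01  1.382e+00 -2.000e-03 -2.906e+00] F [ 0.2 -0.1  0.9] gap 0.0342
rel [-0.0135 -0.0258  0.8027] [0.0003 0.     0.    ]
```

Emit:
play_rows(targets=[-0.014,-0.026,0.2,0,0,0,0.2,-0.014,-0.026,0.6,0,0,0,0.2,-0.014,-0.026,0.8,0,0,0,0.2,-0.014,-0.026,0.8,0,0,0,0.2,-0.014,-0.026,0.8,0,0,0,0.7,-0.014,-0.026,0.8,0,0,0,1,-0.014,-0.026,0.8,0,0,0,1,-0.014,-0.026,0.8,0,0,0,1])

```text
time_s: 16.2
tool_pos: [0.3782, 0.1443, 0.0912]
tool_rot: [0.001, 1.0, -0.022, 0.001]
force: [0.0, -2.9, 5.4]
finger_gap: 0.0066
gripper_force: 70.0
```

```bash
python3 - <<'E'
from h import *
plan([])
E
```

```text
at [0.3782 0.1443 0.0912] psi -0.0432 tilt [ 0.0024  0.0016 -1.    ] q [ 2.000e-01 -2.100e-01 -5.700e-01  1.209e+00 -2.000e-03 -2.899e+00] F [ 0.  -2.9  5.4] gap 0.0066
```

Emit:
play_rows(targets=[0,0,-0.1,0,0,0,1,0,0,-0.25,0,0,0,1,0,0,-0.4,0,0,0,1,0.2,0,-0.4,0,0,0,1,0.5,0,-0.4,0,0,0,1,0.8,0,-0.4,0,0,0,1,1,0,-0.4,0,0,0,1,1,0,-0.4,0,0,0,1,1,0,-0.4,0,0,0,1])

```text
time_s: 17.32
tool_pos: [0.4761, 0.1403, 0.1295]
tool_rot: [0.001, 1.0, -0.021, -0.001]
force: [-0.3, -0.5, -6.4]
finger_gap: 0.0067
gripper_force: 68.4
```

```bash
python3 - <<'E'
from h import *
plan([(.5064,.1366,.125,-.048)]);rel(.5064,.1366,.125,-.048)
E
```

```text
at [0.4761 0.1403 0.1295] psi -0.0427 tilt [-0.0025  0.0013 -1.    ] q [ 1.520e-01  1.100e-02 -2.870e-01  1.275e+00 -1.000e-03 -2.947e+00] F [-0.3 -0.5 -6.4] gap 0.0067
[0.3046 0.0236 0.0454 0.0008]
rel [0.3047 0.0235 0.0447] [0.0002 0.0004 0.0008]
```

Emit:
play_rows(targets=[0.15,0.01,0,0,0,0.001,1,0.312,0.023,0,0,0,0.001,1,0.312,0.023,0.05,0,0,0.001,1,0.312,0.023,0.1,0,0,0.001,1,0.312,0.023,0.1,0,0,0.001,1,0.312,0.023,0.1,0,0,0.001,1,0.312,0.023,0.1,0,0,0.001,1])

```text
time_s: 18.2
tool_pos: [0.5079, 0.1366, 0.1198]
tool_rot: [0.001, 1.0, -0.025, -0.0]
force: [0.5, 0.2, -5.7]
finger_gap: 0.0066
gripper_force: 68.4
```

```bash
python3 - <<'E'
from h import *
plan([]);rel(.5072,.1366,.0955,-.049)
E
```

```text
at [0.5079 0.1366 0.1198] psi -0.0491 tilt [-4.0e-04  1.1e-03 -1.0e+00] q [ 1.360e-01  9.200e-02 -2.220e-01  1.257e+00 -1.000e-03 -2.957e+00] F [ 0.5  0.2 -5.7] gap 0.0066
rel [-0.0072  0.0005  0.2429] [ 0.0002  0.0001 -0.    ]
```

Emit:
play_rows(targets=[-0.007,0,0.05,0,0,0,1,-0.007,0,0.09,0,0,0,1,-0.007,0,0.12,0,0,0,1,-0.007,0,0.14,0,0,0,1,-0.007,0,0.16,0,0,0,1,-0.007,0,0.18,0,0,0,1,-0.007,0,0.18,0,0,0,1])

```text
time_s: 19.08
tool_pos: [0.5071, 0.1365, 0.1013]
tool_rot: [0.001, 1.0, -0.025, -0.001]
force: [-0.2, 0.1, -4.7]
finger_gap: 0.0067
gripper_force: 68.4
```

```bash
python3 - <<'E'
from h import *
plan([]);rel(.5072,.1366,.0955,-.049)
E
```

```text
at [0.5071 0.1365 0.1013] psi -0.0492 tilt [-0.0012  0.0013 -1.    ] q [ 1.360e-01  1.050e-01 -2.470e-01  1.220e+00 -1.000e-03 -2.957e+00] F [-0.2  0.1 -4.7] gap 0.0067
rel [ 0.0008 -0.0007  0.0585] [ 0.0002  0.0002 -0.    ]
```

In the pocket by ~4 mm with no contact; lower on to the floor.

Emit:
play_rows(targets=[0,0,0.02,0,0,0,1,0,0,0.035,0,0,0,1,0,0,0.045,0,0,0,1,0,0,0.055,0,0,0,1,0,0,0.06,0,0,0,1,0,0,0.06,0,0,0,1])

```text
time_s: 19.82
tool_pos: [0.5073, 0.1365, 0.0956]
tool_rot: [0.001, 1.0, -0.025, -0.0]
force: [0.5, 0.0, -5.6]
finger_gap: 0.0068
gripper_force: 68.5
```

Emit:
play_rows(targets=[0,0,0.005,0,0,0,1,0,0,0.01,0,0,0,1,0,0,0.015,0,0,0,1,0,0,0.015,0,0,0,1])

```text
time_s: 20.32
tool_pos: [0.5073, 0.1365, 0.0953]
tool_rot: [0.001, 1.0, -0.025, -0.0]
force: [-4.6, -1.9, 5.1]
finger_gap: 0.0069
gripper_force: 70.0
```

Emit:
play_rows(targets=[0,0,-0.003,0,0,0,0.7,0,0,-0.003,0,0,0,0.3,0,0,-0.003,0,0,0,0.3,0,0,-0.3,0,0,0,0.3,0,0,-0.7,0,0,0,0.3,0,0,-1,0,0,0,0.3,0,0,-1,0,0,0,0.3,0,0,-1,0,0,0,0.3])

```text
time_s: 21.32
tool_pos: [0.5071, 0.1366, 0.1932]
tool_rot: [0.001, 1.0, -0.025, -0.001]
force: [0.2, 1.3, -0.9]
finger_gap: 0.0298
gripper_force: 0.0
```

```bash
python3 - <<'E'
from h import *
A=np.array([*pose()[0],pose()[1]+2*np.pi]);B=np.array([.6264,-.1734,.18,2.4955+np.pi])
plan([A+(B-A)*f for f in(.25,.5,.75,1)])
E
```

```text
at [0.5071 0.1366 0.1932] psi -0.0492 tilt [-0.0017  0.0013 -1.    ] q [ 1.360e-01  5.400e-02 -1.140e-01  1.404e+00 -1.000e-03 -2.956e+00] F [ 0.2  1.3 -0.9] gap 0.0298
[ 0.336   0.7595  0.0329 -0.9763]
[0.4452 0.7011 0.0329 0.0237]
[0.5445 0.6271 0.0329 0.0237]
[0.6316 0.5392 0.0329 0.0237]
```

Emit:
play_rows(targets=[0.17,0.38,0,0,0,0.012,0.2,0.336,0.76,0,0,0,0.0237,0.2,0.336,0.76,0,0,0,0.0237,0.2])

```text
time_s: 21.7
tool_pos: [0.5369, 0.0569, 0.1917]
tool_rot: [0.001, 0.995, -0.101, -0.002]
force: [0.6, 0.9, -0.5]
finger_gap: 0.0342
gripper_force: 0.0
```

Emit:
play_rows(targets=[0.22,0.35,0,0,0,0.012,0.2,0.445,0.7,0,0,0,0.0237,0.2,0.445,0.7,0,0,0,0.0237,0.2])

```text
time_s: 22.08
tool_pos: [0.5668, -0.0197, 0.1923]
tool_rot: [0.001, 0.985, -0.174, -0.002]
force: [0.3, 0.6, -0.3]
finger_gap: 0.0339
gripper_force: 0.0
```

Emit:
play_rows(targets=[0.27,0.31,0,0,0,0.012,0.2,0.545,0.627,0,0,0,0.0237,0.2,0.545,0.627,0,0,0,0.0237,0.2])

```text
time_s: 22.45
tool_pos: [0.5968, -0.0966, 0.1927]
tool_rot: [0.001, 0.969, -0.246, -0.001]
force: [-0.5, 0.0, 0.7]
finger_gap: 0.0339
gripper_force: 0.0
```

Emit:
play_rows(targets=[0.31,0.27,0,0,0,0.012,0.2,0.63,0.54,0.1,0,0,0.0237,0.2,0.63,0.54,0.1,0,0,0.0237,0.2,0.63,0.54,0.1,0,0,0.0237,0.2,0.63,0.54,0.1,0,0,0.0237,0.2])

```text
time_s: 23.08
tool_pos: [0.6264, -0.1714, 0.1846]
tool_rot: [0.0, 0.949, -0.316, -0.0]
force: [1.3, -0.4, 0.6]
finger_gap: 0.0339
gripper_force: 0.0
```

```bash
python3 - <<'E'
from h import *
plan([]);rel(.6264,-.1734,.0905,2.4955+np.pi)
E
```

```text
at [ 0.6264 -0.1714  0.1846] psi -0.6423 tilt [-5.e-04  9.e-04 -1.e+00] q [-3.700e-01  3.790e-01  2.480e-01  1.440e+00 -1.000e-03 -2.869e+00] F [ 1.3 -0.4  0.6] gap 0.0339
rel [0.0124 0.0157 0.9411] [0.0001 0.0001 0.0006]
```

Emit:
play_rows(targets=[0.012,0.016,0.3,0,0,0,0.2,0.012,0.016,0.7,0,0,0,0.2,0.012,0.016,0.94,0,0,0,0.2,0.012,0.016,0.94,0,0,0,0.2,0.012,0.016,0.94,0,0,0,0.2])

```text
time_s: 23.7
tool_pos: [0.6273, -0.1749, 0.092]
tool_rot: [0.001, 0.949, -0.316, 0.001]
force: [0.5, 0.4, 0.9]
finger_gap: 0.0339
gripper_force: 0.0
```

```bash
python3 - <<'E'
from h import *
plan([]);rel(.6264,-.1734,.0905,2.4955+np.pi)
E
```

```text
at [ 0.6273 -0.1749  0.092 ] psi -0.6438 tilt [ 2.1e-03  7.0e-04 -1.0e+00] q [-3.740e-01  4.240e-01  1.190e-01  1.264e+00 -1.000e-03 -2.872e+00] F [0.5 0.4 0.9] gap 0.0339
rel [-0.0165 -0.0068  0.0151] [ 0.0001 -0.0003  0.0004]
```

Emit:
play_rows(targets=[-0.016,-0.007,0.012,0,0,0,0.2,-0.016,-0.007,0.012,0,0,0,0.7,-0.016,-0.007,0.012,0,0,0,1,-0.016,-0.007,0.012,0,0,0,1,-0.016,-0.007,0.012,0,0,0,1,-0.016,-0.007,0.012,0,0,0,1])

```text
time_s: 24.45
tool_pos: [0.6266, -0.1739, 0.0906]
tool_rot: [0.0, 0.948, -0.317, 0.001]
force: [0.6, 1.3, 5.0]
finger_gap: 0.0069
gripper_force: 70.9
```

```bash
python3 - <<'E'
from h import *
plan([])
p=pose()[0]; A=np.array([*p[:2],p[2]+.075,-.6461]);B=np.array([.5819,.0527,p[2]+.075,-3.191])
plan([A,*[A+(B-A)*f for f in(.25,.5,.75,1)]])
E
```

```text
at [ 0.6266 -0.1739  0.0906] psi -0.6447 tilt [ 0.0022  0.     -1.    ] q [-3.74e-01  4.22e-01  1.14e-01  1.26e+00 -1.00e-03 -2.87e+00] F [0.6 1.3 5. ] gap 0.0069
at [ 0.6266 -0.1739  0.0906] psi -0.6447 tilt [ 0.0022  0.     -1.    ] q [-3.74e-01  4.22e-01  1.14e-01  1.26e+00 -1.00e-03 -2.87e+00] F [0.6 1.3 5. ] gap 0.0069
[ 0.0e+00 -0.0e+00 -7.5e-01  2.0e-04]
[-0.4303 -0.385  -0.      0.1013]
[-0.5748 -0.054  -0.      0.1013]
[-0.4945  0.2981 -0.      0.1013]
[-0.2206  0.5335 -0.      0.1013]
```

Emit:
play_rows(targets=[0,0,-0.1,0,0,0,1,0,0,-0.4,0,0,0,1,0,0,-0.75,0,0,0,1,0,0,-0.75,0,0,0,1,0,0,-0.75,0,0,0,1])

```text
time_s: 25.08
tool_pos: [0.6247, -0.1736, 0.1616]
tool_rot: [0.001, 0.948, -0.317, -0.002]
force: [-1.0, 0.0, -6.0]
finger_gap: 0.0069
gripper_force: 69.6
```

Emit:
play_rows(targets=[-0.14,-0.13,0,0,0,0.025,1,-0.29,-0.26,0,0,0,0.05,1,-0.43,-0.385,0,0,0,0.075,1,-0.43,-0.385,0,0,0,0.101,1,-0.43,-0.385,0,0,0,0.101,1])

```text
time_s: 25.7
tool_pos: [0.613, -0.1165, 0.1609]
tool_rot: [0.002, 0.803, -0.596, -0.002]
force: [-1.0, 0.0, -5.1]
finger_gap: 0.0071
gripper_force: 69.4
```

Emit:
play_rows(targets=[-0.19,-0.02,0,0,0,0.025,1,-0.38,-0.04,0,0,0,0.05,1,-0.575,-0.054,0,0,0,0.075,1,-0.575,-0.054,0,0,0,0.101,1,-0.575,-0.054,0,0,0,0.101,1])

```text
time_s: 26.32
tool_pos: [0.6025, -0.0605, 0.1624]
tool_rot: [-0.002, -0.578, 0.816, 0.001]
force: [0.3, -1.1, -5.4]
finger_gap: 0.007
gripper_force: 69.4
```

Emit:
play_rows(targets=[-0.16,0.1,0,0,0,0.025,1,-0.33,0.2,0,0,0,0.05,1,-0.495,0.3,0,0,0,0.075,1,-0.495,0.3,0,0,0,0.101,1,-0.495,0.3,0,0,0,0.101,1])

```text
time_s: 26.95
tool_pos: [0.5913, -0.0041, 0.1632]
tool_rot: [-0.001, -0.295, 0.956, -0.0]
force: [0.6, -0.2, -5.5]
finger_gap: 0.0067
gripper_force: 69.4
```

```bash
python3 - <<'E'
from h import *
plan([]);rel(.5814,.0527,.120,-3.1916)
E
```

```text
at [ 0.5913 -0.0041  0.1632] psi -2.5437 tilt [ 0.0023  0.     -1.    ] q [-0.12   0.235  0.027  1.364 -0.002 -0.718] F [ 0.6 -0.2 -5.5] gap 0.0067
rel [-0.2384  0.5251  0.4315] [-1.000e-04 -4.000e-04  1.031e-01]
```

Emit:
play_rows(targets=[-0.08,0.17,0,0,0,0.026,1,-0.16,0.35,0,0,0,0.052,1,-0.238,0.525,0,0,0,0.078,1,-0.238,0.525,0,0,0,0.103,1,-0.238,0.525,0.15,0,0,0.103,1,-0.238,0.525,0.3,0,0,0.103,1,-0.238,0.525,0.42,0,0,0.103,1,-0.238,0.525,0.42,0,0,0.103,1,-0.238,0.525,0.42,0,0,0.103,1])

```text
time_s: 28.08
tool_pos: [0.5821, 0.0529, 0.122]
tool_rot: [-0.0, 0.027, 1.0, -0.001]
force: [-0.7, -0.0, -5.7]
finger_gap: 0.007
gripper_force: 69.4
```

```bash
python3 - <<'E'
from h import *
plan([]);rel(.5814,.0527,.100,-3.1916)
E
```

```text
at [0.5821 0.0529 0.122 ] psi 3.0878 tilt [ 5.0e-04 -1.1e-03 -1.0e+00] q [-2.40e-02  2.39e-01 -5.30e-02  1.28e+00 -1.00e-03  3.00e-02] F [-0.7 -0.  -5.7] gap 0.007
rel [ 0.0072 -0.0017  0.2196] [-0.0002 -0.0001 -0.0006]
```

Emit:
play_rows(targets=[0.007,-0.002,0.05,0,0,-0.0006,1,0.007,-0.002,0.1,0,0,-0.0006,1,0.007,-0.002,0.14,0,0,-0.0006,1,0.007,-0.002,0.16,0,0,-0.0006,1,0.007,-0.002,0.18,0,0,-0.0006,1,0.007,-0.002,0.2,0,0,-0.0006,1,0.007,-0.002,0.21,0,0,-0.0006,1,0.007,-0.002,0.21,0,0,-0.0006,1])

```text
time_s: 29.08
tool_pos: [0.5812, 0.0528, 0.1008]
tool_rot: [-0.0, 0.025, 1.0, -0.001]
force: [-0.4, 0.0, -4.9]
finger_gap: 0.0071
gripper_force: 69.4
```

```bash
python3 - <<'E'
from h import *
plan([]);rel(.5814,.0527,.0946,-3.1916)
E
```

```text
at [0.5812 0.0528 0.1008] psi 3.0911 tilt [ 8.0e-04 -1.2e-03 -1.0e+00] q [-2.400e-02  2.510e-01 -8.100e-02  1.239e+00 -1.000e-03  2.700e-02] F [-0.4  0.  -4.9] gap 0.0071
rel [-0.0018 -0.0008  0.0625] [-0.0002 -0.0001 -0.0001]
```

Emit:
play_rows(targets=[0,0,0.02,0,0,0,1,0,0,0.035,0,0,0,1,0,0,0.045,0,0,0,1,0,0,0.055,0,0,0,1,0,0,0.06,0,0,0,1,0,0,0.065,0,0,0,1,0,0,0.07,0,0,0,1,0,0,0.07,0,0,0,1])

```text
time_s: 30.08
tool_pos: [0.5813, 0.0528, 0.0946]
tool_rot: [-0.0, 0.025, 1.0, -0.001]
force: [-1.3, -0.9, -0.6]
finger_gap: 0.007
gripper_force: 70.1
```

Emit:
play_rows(targets=[0,0,0.006,0,0,0,1,0,0,0.006,0,0,0,1,0,0,0.003,0,0,0,0.7,0,0,0.003,0,0,0,0.3,0,0,0.003,0,0,0,0.3,0,0,-0.3,0,0,0,0.3,0,0,-0.7,0,0,0,0.3,0,0,-1,0,0,0,0.3,0,0,-1,0,0,0,0.3])

```text
time_s: 31.2
tool_pos: [0.5836, 0.0528, 0.1975]
tool_rot: [0.003, 0.025, 1.0, -0.001]
force: [1.1, -0.4, -0.4]
finger_gap: 0.0299
gripper_force: 0.0
```

Emit:
play_rows(targets=[0,-0.4,-0.2,0,0,0,0.3,0,-1,-0.4,0,0,0,0.3,0,-1,-0.4,0,0,0,0.3])

```text
time_s: 31.58
tool_pos: [0.5767, -0.0506, 0.2344]
tool_rot: [0.001, 0.028, 1.0, -0.001]
force: [0.7, 0.5, 1.0]
finger_gap: 0.0299
gripper_force: 0.0
```

Emit:
play_rows(targets=[0,-0.4,0,0,0,0,0.3,0,-1,0,0,0,0,0.3,0,-1,0,0,0,0,0.3])

```text
time_s: 31.95
tool_pos: [0.5705, -0.1497, 0.2318]
tool_rot: [-0.002, 0.028, 1.0, -0.001]
force: [-0.2, 0.6, 0.5]
finger_gap: 0.0296
gripper_force: 0.0
```

Emit:
play_rows(targets=[0,-0.4,0,0,0,0,0.3,0,-1,0,0,0,0,0.3,0,-1,0,0,0,0,0.3])

```text
time_s: 32.33
tool_pos: [0.5657, -0.2488, 0.2321]
tool_rot: [-0.001, 0.027, 1.0, -0.0]
force: [-0.9, 0.7, -0.3]
finger_gap: 0.03
gripper_force: 0.0
```

```bash
python3 - <<'E'
from h import *
plan([])
save('top','t9.png');save('scene','s9.png')
i=cv2.imread('pics/t9.png'); j=cv2.imread('pics/s9.png'); cv2.imwrite('pics/v9.png',np.hstack([cv2.resize(i[165:275,170:290],None,fx=3.3,fy=3.3),cv2.resize(j[140:250,250:370],None,fx=3.3,fy=3.3)]))
ld=lambda f:cv2.cvtColor(cv2.imread(f'pics/{f}.png'),cv2.COLOR_BGR2RGB)
for n,f in(('top','t9'),('scene','s9')): print(n,fit(n,ld(f),np.array([.545,.135,-.05]),PAN[0],0,.014,PAN[1],True)[0].round(4))
E
```

```text
at [ 0.5657 -0.2488  0.2321] psi 3.0871 tilt [ 2.8e-03 -6.0e-04 -1.0e+00] q [-0.522  0.289  0.229  1.513 -0.002 -0.468] F [-0.9  0.7 -0.3] gap 0.03
top [ 0.5446  0.1346 -0.0485]
scene [ 0.5459  0.1356 -0.0498]
```

View pics/v9.png

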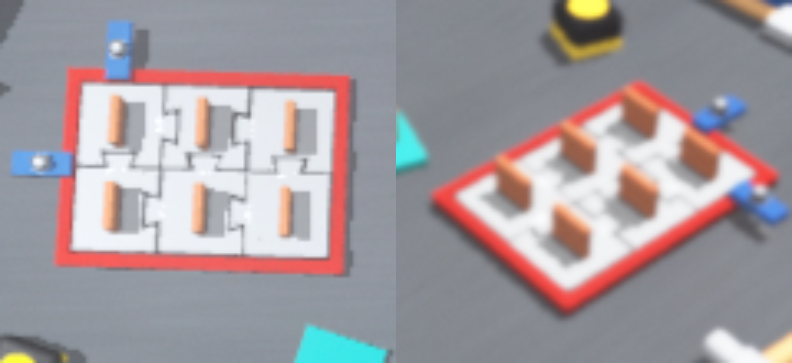

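Both views show all six tiles interlocked and flush. The gaps round the two new tiles, at about (200,210) and (290,125) in the left crop, look even. The robot is clear of everything.

```bash
python3 -c "
from cell import *
print(hand_in())"
```

```text
the job is handed in; nothing more can be done
None
```

I seated tile_a in pocket_a and tile_b in pocket_b, interlocked and flush with their neighbours in both camera views; the spare and tools were left untouched, and the job was handed in at about 32 s.

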